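# Close the hinged chocolate mould and show its seam to the inspection camera

### The arm

A 6-joint arm with a two-finger parallel gripper is mounted at the origin on the work surface. World frame = base frame: x ahead of the robot, y to its left, z up, the work surface at z = 0. Lengths are in m, angles in rad, forces in N, time in s.
With the tool pointing down it reaches from about 0.25 to 0.775 m from the base axis. Payload 4 kg.
Tool frame: the origin (TCP) lies between the finger pads; the fingertips stand 11 mm ahead of it and the grasp point (between the pads) lies 8 mm behind it (robot.tip_extent is the z of the fingertips in the tool frame, in m); z points along the fingers, y is the line along which they close (so a half turn about z gives the same grasp; the last joint's range is limited). The gripper opens to 94 mm and grips with 3 to 60 N. Pads are 16 mm wide; open, the fingers measure 119 mm over their backs; the gripper's body (75 mm by 177 mm) begins 78 mm behind the grasp point.
Start: joints at [-1.372, 0.087, 1.371, -0, 1.684, -0.103], TCP at [0.163, -0.525, 0.217] pointing down, gripper open.
Joint ranges: [-3.1, 3.1], [-0.76, 2.03], [0.27, 2.55], [-1.08, 4.22], [0.17, 2.65], [-2.57, 2.57]. Speed limits (rad/s): [2.79, 2.79, 3.14, 3.14, 3.14, 3.14].

### API

Orientations are given as [roll, pitch, yaw] about the fixed x, y, z axes, in that order (R = Rz(yaw) Ry(pitch) Rx(roll)).
In Python, from bench import robot, imaging gives the robot as it stands.
- The arm moves only by the shell command python3 -m pendant 'ROWS'. ROWS is JSON, a list of rows, each a list of 7 numbers: the shift along the world's x, y, z in cm, then the turn, a rotation vector about the world's x, y, z in degrees, then the opening, from 0 (shut) to 1 (fully open). In form: [[dx, dy, dz, ax, ay, az, jaw], ...]. A call has 1 to 8 rows; each row shifts and turns the commanded pose from where the row before left it; what a row does not reach is not made up. A row lasts 1/10 s, in which the tool goes at most 50 mm and 8.59 degrees, less where a joint would pass 70% of its speed; a pose out of reach is approached as far as the arm can. A call is refused whole if a number of a shift passes 5 or a number of a turn 8.59, either way. A call with a gripper value outside its range is refused whole. The fingers move at their own pace and stop on an object; the grip force is fixed at half the most. Time passes only in rows, so rows that do not move let the fingers close. It gives the time, the measured TCP pose, the force, the opening and the grip force at its end, in the units of the state.
- robot.get_obs(): the state, without advancing time (a new reading comes with each control period).
- imaging.snapshot(name): name is "side" or "top"; returns the picture (480x640x3 uint8, red, green, blue); there is no depth.
- imaging.camera_params(name): a dict with "camera_matrix" (3x3 intrinsics, pixels), "R" (3x3) and "t" (3): a world point X has camera coordinates R X + t. Camera axes: x right, y down, z forward; pixel columns grow to the right and rows downward; lengths in m; the calibration is good to about 2 mm. A picture is of the moment at which its call begins. camera_params takes no time and is no camera call.
- robot.close_job(): hands the job in; it is judged then, once.
The state is a dict: "time": time; "joint_positions": joint angles; "qvel": joint speeds; "joint_torque": joint torques, N m; "tool_pos": TCP position; "ee_rot": TCP orientation; "wrist_force": force on the tool from outside, world axes, zero at the start; "wrist_torque": the same for the moment, N m; "width": finger opening in m; "finger_force": force on a finger pad.
Only numpy, scipy, OpenCV 4.12 (cv2) and the standard library are available. Lean on these libraries where they do the work, as an engineer would, in place of code of your own. Each camera call takes 0.05 s, during which the arm holds its last target. There are 200 camera calls.

### The job

Swing the upper half of the square hinged chocolate mould fully shut while the mould lies on its white filling stand, then lift the closed mould out of the stand and hold it up in the air before the inspection camera: centred on the camera's line of sight, 13 cm in front of the lens, right side up, its tab side facing the lens squarely (so tipped back as far as the camera looks down, and not rolled). Finish while still holding it there, steady and shut; do not bump the camera and leave the other things on the table where they are.

Things in the scene. Friction and masses are not known exactly. Their poses are not given: they have to be found in the camera images.
- mould: Lower half of the square hinged aluminium mould, loose on its stand: open shell 60 (x) x 58 (y) x 18 mm, 0.3 kg or a bit more. Origin: centre of underside, z up. +x side: small tab (9 mm long, 22 wide, at the rim). Hinge along its -x upper edge, parallel to y. Closed, mould is a 60 x 58 x 36 mm block; its plain ends (y = +-29 mm) overhang the stand, free to grip from above across both halves.
- mould_centre (a point): Centre of the closed mould, on the seam, 18 mm above the lower half's underside.
- mould_tab (a point): Outer end of the mould's tabs, on the seam, 38 mm from the mould's centre towards its +x: the tab side.
- upper_half (a joint): Angle of the hinged upper half (0.08 kg; like the lower, upside down, 18 mm high, reaching 60 mm from the hinge, own tab). Hinge line in the mould's frame: x = -30, z = 18 mm, along y. 0 = shut, rims touching; grows opening; starts 1.7 to 2.15, leaning back over the -x side. Slightly stiff (0.035 N m): it stays where left and must be swung all the way down.
- upper_edge (a point): Middle of the upper half's free rim edge, 60 mm from the hinge (beside its tab); moves with that half.
- stand: White plastic filling stand, fixed: base plate 120 (x) x 100 (y) x 8 mm, on it a block 80 (x) x 36 (y) mm with its top 32 mm above the work surface, on which the mould lies, its ends overhanging 11 mm each; 5 mm lips stop it sliding along x. Origin: centre of underside. The mould's axes lie along the stand's at the start.
- cam_head: Grey inspection camera (56 x 46 x 40 mm) with round lens and white ring light on a thin post, its middle 318 mm above the work surface, tipped down by 0.15 to 0.5 rad. Origin: centre of the box. It looks along its own -x (its x points backwards along the line of sight); its y is level, its z is the picture's up.
- lens (a point): Centre of the camera's lens front, 50 mm from the camera's origin towards its -x.
- focus (a point): Point in the air where the camera is focused: on its line of sight, 130 mm in front of the lens (180 mm from the camera's origin towards its -x). When presented, the mould's centre is here and the mould's x, y, z axes point as the camera's x, y, z (tab side to the lens, hinged upper half on top).
- cam_stand: Fixed stand of the camera: dark base 110 x 130 x 14 mm with a post 20 mm thick, 35 mm behind the camera's origin. Origin: under the camera, on the work surface.
- macaron0: Cream-coloured macaron, 44 mm across, 25 mm tall, lying loose on the wooden board; a bystander. Origin: centre of its underside.
- macaron1: Cream-coloured macaron, 44 mm across, 25 mm tall, lying loose on the wooden board; a bystander. Origin: centre of its underside.
- macaron2: Cream-coloured macaron, 44 mm across, 25 mm tall, lying loose on the wooden board; a bystander. Origin: centre of its underside.
- jar: Closed amber glass jar with dark lid, 54 mm across, 75 mm tall, loose; a bystander. Origin: centre of its underside.
- round_mould: Round closed aluminium mould without hinge, 78 mm across, 34 mm tall, loose; a bystander (not the mould of the job). Origin: centre of its underside.
- spatula: Wooden-handled spatula, 250 mm long, lying loose; a bystander.
- bowl: Steel bowl, 100 mm across, 45 mm tall, loose; a bystander. Origin: centre of its underside.
- timer: White kitchen timer, 30 x 70 x 60 mm, standing loose; a bystander. Origin: centre of its underside.
- rack: Wooden board 170 (x) x 130 (y) mm, top 15 mm above the work surface, fixed, carrying the three macarons. Origin: centre of its underside.
Not all that is in view belongs to the job. Leave any red look-alike of the stand alone.

How it is judged:
On the way, in this order (a step that is already met when the one before it is completed fails the run):
1. the upper half is fully closed while the mould lies on the stand (value of joint upper_half below 0.07 rad and z of mould_centre in the frame of stand below 0.056 m and horizontal distance between mould_centre and stand below 0.03 m), for 0.2 s.
2. the closed mould is lifted clear of the stand in the fingers (value of joint upper_half below 0.07 rad and height (world z) of mould_centre above 0.09 m and contact force between the fingers and mould above 1 N and contact force between mould and stand below 0.05 N), for 0.2 s.
At the end, for the whole second after the job is handed in: The mould is shut (hinge under 0.07 rad) and held by the fingers in the air, its centre within 20 mm of the focus point 130 mm before the lens, its x and y axes within 0.2 rad of the camera's, tab side to the lens, upper half on top, at rest, and touching neither stand nor camera (value of joint upper_half below 0.07 rad and distance between mould_centre and focus below 0.02 m and angle between the x axis of mould and the x axis of cam_head, either way round below 0.2 rad and angle between the y axis of mould and the y axis of cam_head, either way round below 0.2 rad and distance between mould_tab and lens below 0.13 m and angle between mould's own z axis and vertical below 0.9 rad and height (world z) of mould_centre above 0.15 m and contact force between the fingers and mould above 1 N and contact force between mould and cam_stand below 0.05 N and contact force between mould and stand below 0.05 N and linear speed of mould below 0.03 m/s); the arm keeps its last pose, push and grip.
It fails at once if a bystander is moved more than 40 mm (distance of any of macaron0, macaron1, macaron2, jar, round_mould, spatula, bowl, timer from where it was at the start of the episode above 0.04 m).
It fails at once if the camera or its stand is bumped (over 3 N) (contact force between cam_stand and anything else above 3 N).
It also fails if it takes over 50 s, if anything falls off the work surface, if the arm or the gripper's body presses on something with over 40 N, if the wrist force passes 120 N, or if a joint passes its speed limit or range.

## Working session

There is one attempt and no reset: what is moved stays moved. The work goes in short steps, Python scripts to look and compute and a shell command to move; the robot and the scene stay as the last step left them, time stands still between calls to the robot, and variables do not carry over. Pictures are saved under pics/ and viewed, at most 10 in all, crops included, and the job is handed in when it is done.

```bash
mkdir -p pics; ls; python3 - <<'E'
from bench import robot, imaging
import cv2,numpy as np
np.set_printoptions(precision=4,suppress=True)
for n in("top","side"):
    cv2.imwrite(f"pics/{n}0.png",imaging.snapshot(n)[:,:,::-1])
    p=imaging.camera_params(n);print(n,p)
print(robot.get_obs())
E
```

```text
pics
top {'camera_matrix': array([[523.7405,   0.    , 314.6721],
       [  0.    , 523.7405, 243.8039],
       [  0.    ,   0.    ,   1.    ]]), 'R': array([[ 0.0193, -0.9998,  0.0075],
       [-0.9851, -0.0203, -0.1709],
       [ 0.1711, -0.0041, -0.9853]]), 't': array([0.0027, 0.4904, 1.2655])}
side {'camera_matrix': array([[621.0251,   0.    , 319.8561],
       [  0.    , 621.0251, 244.6206],
       [  0.    ,   0.    ,   1.    ]]), 'R': array([[ 0.8571, -0.5148, -0.0193],
       [-0.3121, -0.4892, -0.8144],
       [ 0.4098,  0.704 , -0.58  ]]), 't': array([-0.3783,  0.2959,  1.4809])}
{'time': 0.1, 'joint_positions': array([-1.3721,  0.0879,  1.3721,  0.    ,  1.6836, -0.1031]), 'qvel': array([-0.0023, -0.0016, -0.0027, -0.    ,  0.0008, -0.0001]), 'joint_torque': array([  0.0023, -34.1253, -30.3301,   0.072 ,   0.0305,  -0.0001]), 'tool_pos': array([ 0.1634, -0.5247,  0.2154]), 'ee_rot': array([-3.1396, -0.0002,  0.3018]), 'wrist_force': array([-0.5462, -0.3147,  0.434 ]), 'wrist_torque': array([-0.0238, -0.0297,  0.0502]), 'finger_force': 0.0, 'width': 0.09420893945397765}
```

View pics/top0.png

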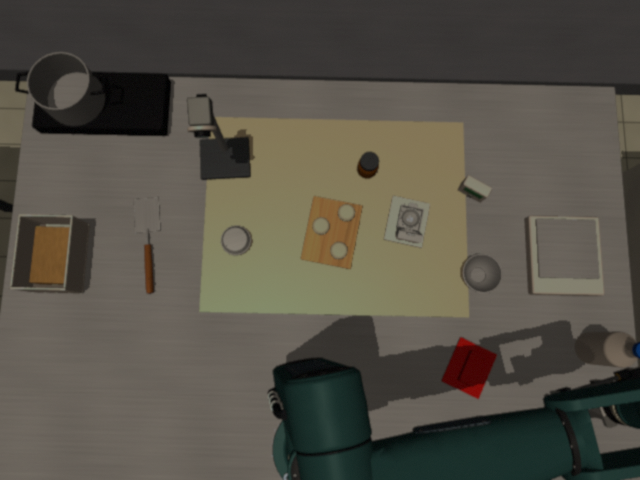

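View pics/side0.png

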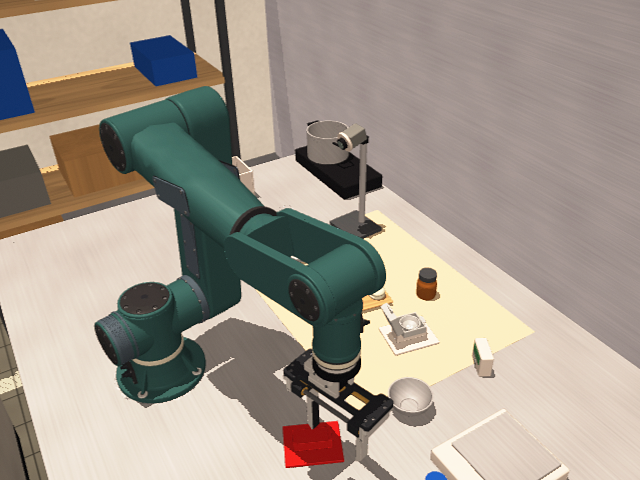

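The top view shows the white stand with the open square mould at (408,220). Similar things are the red stand look-alike at (470,368) and the round mould at (236,239). The inspection camera head is at (200,113) with its base at (225,158). The white stand fits the description because it carries the hinged square mould. I'll confirm it in an enlarged crop.

```bash
python3 - <<'E'
import cv2,numpy as np
t=cv2.imread('pics/top0.png');s=cv2.imread('pics/side0.png')
def c(i,x,y,w,h,k):return cv2.resize(i[y:y+h,x:x+w],None,fx=k,fy=k,interpolation=cv2.INTER_CUBIC)
# each 400x300: 
a=c(t,375,185,66,50*1,6);a=c(t,368,186,80,75,5)[:375];b=c(s,370,290,80,75,5)
cv2.imwrite('pics/c1.png',np.hstack([a,b]))
a=c(t,175,85,80,100,5);b=c(s,320,115,80,100,5)
b=c(s,320,115,80,125,4);a=c(t,180,85,80,100,5);
cv2.imwrite('pics/c2.png',np.hstack([a,cv2.copyMakeBorder(b,0,0,0,0,0)]))
E
```

```text
(no output)
```

View pics/c1.png

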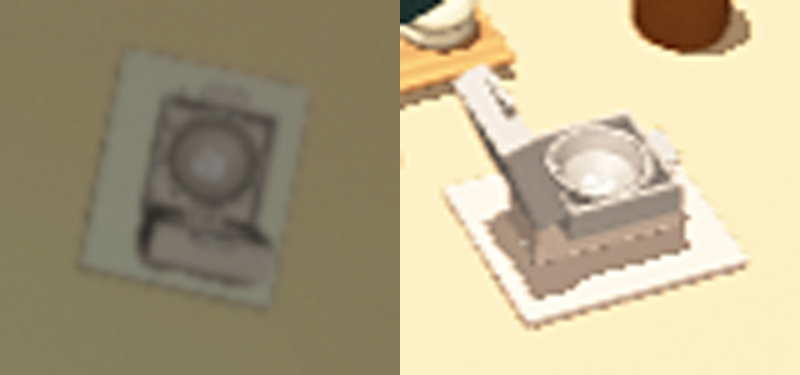

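View pics/c2.png

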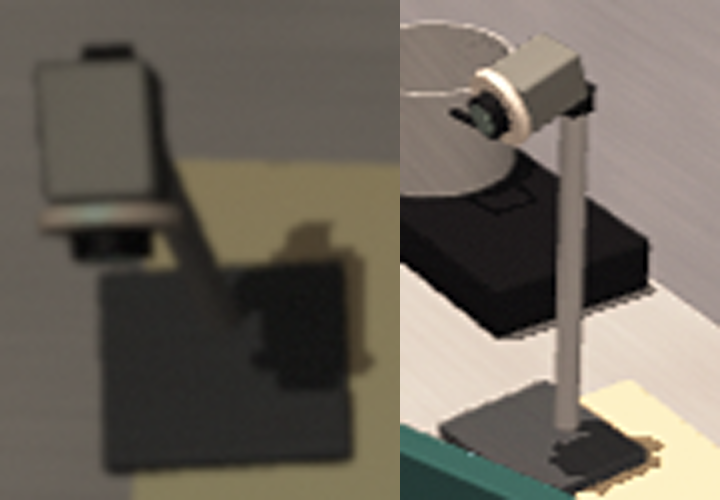

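Crop 1 confirms it: the square mould is open on the white stand, with its tab away from the robot and its upper half leaning back towards the robot. Crop 2 shows the camera looking towards the robot, tipped down. Next I fit the poses.

```bash
cat > fit.py <<'E'
import cv2,numpy as np
from scipy.optimize import least_squares
from scipy.spatial.transform import Rotation as Ro
from bench import imaging
np.set_printoptions(precision=4,suppress=True)
P={n:imaging.camera_params(n) for n in('top','side')}
def proj(n,X):
    c=np.atleast_2d(X)@P[n]['R'].T+P[n]['t'];q=c@P[n]['camera_matrix'].T;return q[:,:2]/q[:,2:]
def pose(x,y,z,yaw,p=0): # p: nose tipped down when x points backward -> x axis up by p
    R=Ro.from_euler('ZY',[yaw,-p]);return lambda A:R.apply(np.atleast_2d(A))+[x,y,z]
def cr(a,ox,oy,k,x0=0):return (np.array(a,float)-[x0,0]+0.)/k+[ox,oy]
E
cat > run.py <<'E'
from fit import *
mm=1e-3
# stand
tb=cr([(128,50),(308,85),(270,305),(82,268)],368,186,5);TB=np.array([(60,50,8),(60,-50,8),(-60,-50,8),(-60,50,8)])*mm
sb=cr([(445,190),(530,322),(748,262)],370,290,5,400);SB=np.array([(-60,50,8),(-60,-50,8),(60,-50,8)])*mm
def f(v):
    T=pose(v[0],v[1],0,v[2]);return np.r_[(proj('top',T(TB))-tb).ravel(),(proj('side',T(SB))-sb).ravel()]
s=least_squares(f,[.5,-.1,0]);print('stand',s.x,'\n',s.fun.reshape(-1,2))
T=pose(s.x[0],s.x[1],.032,s.x[2])
def half(th):
    c,q=np.cos(th),np.sin(th);o=[]
    for r in(0,60):
        for h in(0,18):
            for y in(-29,29):o.append((-30+r*c-h*q,y,18+r*q+h*c))
    return np.array(o)*mm
# camera
ct=cr([(105,280),(345,265),(350,458),(108,470),(110,260)],180,85,5)
cs=cr([(440,432),(545,382),(650,460),(487,120),(567,425)],320,115,4,400)
ctb=cr([(42,197),(152,197),(150,60),(38,63)],180,85,5)
TBX=np.array([(-28,23,20),(-28,-23,20),(28,-23,20),(28,23,20)])*mm
def g(v):
    B=pose(v[0],v[1],0,v[2]);H=pose(v[0],v[1],.318,v[2],v[3]);b=v[4]
    L=H([-.05,0,0])
    tp=np.r_[B([(b+.055,.065,.014),(b+.055,-.065,.014),(b-.055,-.065,.014),(b-.055,.065,.014)]),L]
    sp=np.r_[B([(b-.055,.065,.014),(b+.055,.065,.014),(b+.055,-.065,.014)]),L,B([.035,0,.014])]
    return np.r_[(proj('top',tp)-ct).ravel(),(proj('side',sp)-cs).ravel(),(proj('top',H(TBX))-ctb).ravel()]
c=least_squares(g,[.7,.2,0,.3,0],loss='soft_l1');print('cam',c.x,'\n',c.fun.reshape(-1,2))
v=c.x;H=pose(v[0],v[1],.318,v[2],v[3]);print('focus',H([-.18,0,0]),'lens',H([-.05,0,0]))
E8=[(0,1),(2,3),(4,5),(6,7),(0,2),(1,3),(4,6),(5,7),(0,4),(1,5),(2,6),(3,7)]
def crop(n,ox,oy,w,h,k,sets):
    im=cv2.resize(cv2.imread(f'pics/{n}0.png')[oy:oy+h,ox:ox+w],None,fx=k,fy=k,interpolation=cv2.INTER_CUBIC)
    for X,col in sets:
        q=(((proj(n,X)-[ox,oy]+.5)*k)).astype(int)
        for a,b in E8:cv2.line(im,tuple(map(int,q[a])),tuple(map(int,q[b])),col,1)
    return im
box=lambda x,y,z0,z1:np.array([(i*x/2,j*y/2,k) for i in(-1,1) for j in(-1,1) for k in(z0,z1)])*mm
M=[(T(box(60,58,0,18)),(0,0,255)),(T(half(1.9)),(255,0,0))]
C=[(H(box(56,46,-20,20)),(0,0,255)),(pose(v[0]+v[4]*np.cos(v[2]),v[1]+v[4]*np.sin(v[2]),0,v[2])(box(110,130,0,14)),(0,200,0))]
a=np.hstack([crop('top',368,186,80,60,5,M),crop('side',370,290,80,60,5,M)])
b=np.hstack([crop('top',180,85,80,60,5,C),crop('side',320,115,80,60,5,C)])
cv2.imwrite('pics/ov.png',np.vstack([a,b]))
E
python3 run.py
```

```text
stand [ 0.5618 -0.2271 -0.1885] 
 [[-0.6913 -1.1799]
 [ 1.0567 -0.4245]
 [ 0.7536  0.0536]
 [ 0.054  -0.511 ]
 [-1.178   0.1642]
 [-0.8287  0.5044]
 [-0.158  -0.3529]]
cam [0.7112 0.2507 0.0528 0.2643 0.0074] 
 [[-0.4439 -2.167 ]
 [ 0.8687 -0.5997]
 [ 0.3929  0.8985]
 [-1.1977  0.0011]
 [ 0.732  -0.063 ]
 [-1.8606 -2.0247]
 [-0.1866 -0.4029]
 [-1.3029 -1.6876]
 [-1.8815 -0.0092]
 [-0.3029  0.5235]
 [ 0.3894  0.6939]
 [ 1.2664  0.0373]
 [ 0.3089 -0.9354]
 [-0.2819 -0.8919]]
focus [[0.5377 0.2415 0.271 ]] lens [[0.663  0.2481 0.3049]]
```

View pics/ov.png

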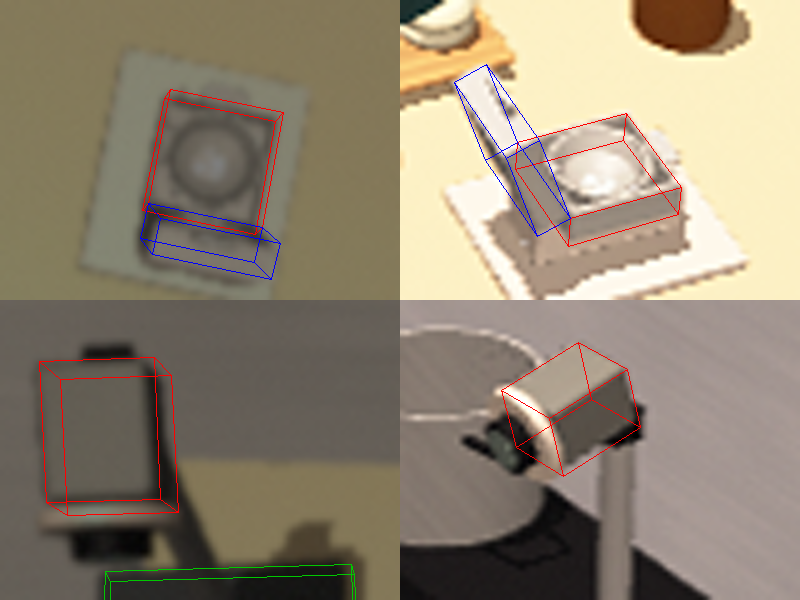

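The overlay shows the mould model fitting in both views (mould centre about (0.562,-0.227), yaw -0.19, hinge about 1.9). The camera box also matches to about 1 px (focus about (0.538,0.242,0.271), tilt about 0.26). I now move behind the upper half with the fingers closed.

```bash
python3 -m pendant '[[3,3,0,0,0,-2.8,0],[3,3.2,0,0,0,-2.8,0],[3,3.2,0,0,0,-2.8,0],[3,3.2,0,0,0,-2.8,0],[3,3.2,0,0,0,-2.8,0],[3,3.2,0,0,0,-2.8,0],[3,3.2,0,0,0,-2.8,0],[3,3.2,0,0,0,-2.8,0]]'; python3 -m pendant '[[3,3.2,0,0,0,-2.8,0],[3.5,3,0,0,0,-2.8,0],[0,0,0,0,0,0,0],[0,0,0,0,0,0,0]]'
```

```text
time: 0.9
tool_pos: [0.4042, -0.2695, 0.2161]
ee_rot: [-3.141, 0.001, -0.091]
wrist_force: [0.6, -0.3, 0.4]
width: 0.0331
finger_force: 0.0
time: 1.3
tool_pos: [0.4685, -0.2084, 0.2157]
ee_rot: [3.141, 0.002, -0.184]
wrist_force: [-0.6, -0.6, -0.1]
width: 0.0019
finger_force: 0.0
```

```bash
python3 -m pendant '[[0,0,-4,0,0,0,0],[0,0,-4,0,0,0,0],[0,0,-4,0,0,0,0],[0,0,-0.4,0,0,0,0],[0,0,0,0,0,0,0]]'; python3 -m pendant '[[1.2,-0.23,0,0,0,0,0],[1.2,-0.23,0,0,0,0,0],[1.2,-0.23,0,0,0,0,0],[1,-0.19,0,0,0,0,0],[1,-0.19,0,0,0,0,0],[1,-0.19,0,0,0,0,0],[0,0,0,0,0,0,0]]'
```

```text
time: 1.8
tool_pos: [0.4671, -0.2099, 0.0919]
ee_rot: [-3.141, 0.003, -0.189]
wrist_force: [-0.3, -1.1, 0.8]
width: 0.0002
finger_force: 0.0
time: 2.5
tool_pos: [0.536, -0.2218, 0.0921]
ee_rot: [-3.141, -0.001, -0.186]
wrist_force: [-0.0, -0.4, 0.2]
width: 0.0006
finger_force: 0.0
```

```bash
python3 - <<'E'
from bench import imaging
import cv2,numpy as np
t=imaging.snapshot('top')[186:261,368:448,::-1];s=imaging.snapshot('side')[250:350,350:450,::-1]
cv2.imwrite('pics/m1.png',np.hstack([cv2.resize(t,(400,400)),cv2.resize(s,(400,400))]))
E
```

```text
(no output)
```

View pics/m1.png

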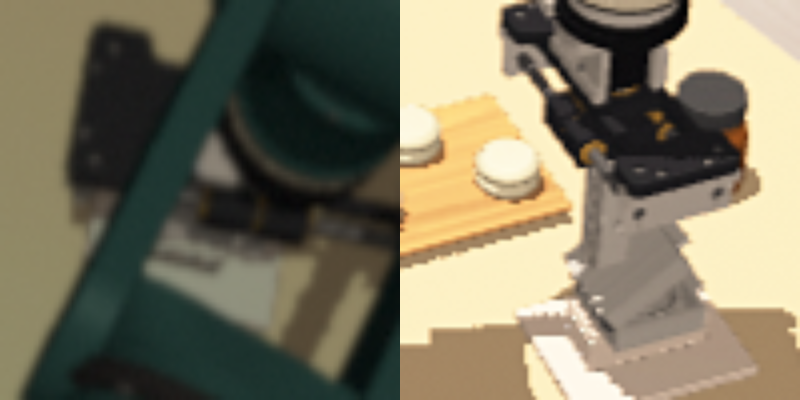

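The side view shows the fingertips on the outer face, with the upper half past vertical (about 45°). I carry on over and press down.

```bash
python3 -m pendant '[[0.9,-0.17,0,0,0,0,0],[0.9,-0.17,-0.2,0,0,0,0],[0.9,-0.17,-0.3,0,0,0,0],[0.9,-0.17,-0.4,0,0,0,0],[0,0,-0.3,0,0,0,0],[0,0,-0.2,0,0,0,0],[0,0,0,0,0,0,0]]'
```

```text
time: 3.3
tool_pos: [0.5713, -0.2287, 0.0793]
ee_rot: [3.141, -0.002, -0.187]
wrist_force: [1.1, 0.4, 2.6]
width: 0.0007
finger_force: 1.2
```

Contact at z=0.079, the shut height. I press a little more.

```bash
python3 -m pendant '[[0,0,-0.2,0,0,0,0],[0,0,-0.2,0,0,0,0],[0,0,0,0,0,0,0],[0,0,0,0,0,0,0],[0,0,0,0,0,0,0]]'
```

```text
time: 3.8
tool_pos: [0.5715, -0.2288, 0.079]
ee_rot: [3.141, -0.004, -0.187]
wrist_force: [-2.7, 1.6, 14.0]
width: 0.0003
finger_force: 7.2
```

```bash
python3 -m pendant '[[0,0,1,0,0,0,0],[0,0,4,0,0,0,0.5],[-0.9,0.2,2,0,0,0,1],[0,0,0,0,0,0,1],[0,0,0,0,0,0,1],[0,0,0,0,0,0,1],[0,0,0,0,0,0,1],[0,0,0,0,0,0,1]]'
python3 - <<'E'
from bench import imaging
import cv2,numpy as np
t=imaging.snapshot('top')[:,:,::-1];s=imaging.snapshot('side')[:,:,::-1]
cv2.imwrite('pics/t2.png',t);cv2.imwrite('pics/s2.png',s)
cv2.imwrite('pics/m2.png',cv2.resize(s[235:365,340:470],(560,560),interpolation=cv2.INTER_CUBIC))
E
```

```text
time: 4.6
tool_pos: [0.5609, -0.2263, 0.1427]
ee_rot: [-3.141, 0.003, -0.187]
wrist_force: [0.1, -0.1, -1.8]
width: 0.0528
finger_force: 0.0
```

View pics/m2.png

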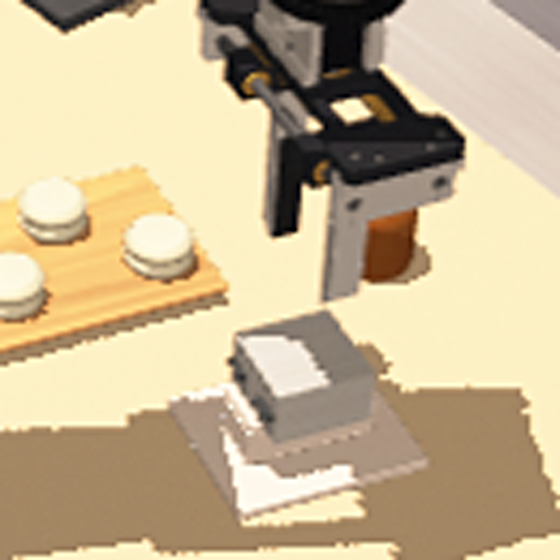

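The mould is shut on the stand. I check its position with its top corners while the fingers open.

```bash
python3 - <<'E'
from fit import *
k=560/130
o=np.array([(270,405),(375,375),(328,313),(235,350)])/k+[340,235]-.5
X=np.array([(-30,-29,36),(30,-29,36),(30,29,36),(-30,29,36)])*1e-3
f=lambda v:(proj('side',pose(v[0],v[1],.032,v[2])(X))-o).ravel()
s=least_squares(f,[.56,-.227,-.19]);print(s.x,s.fun)
E
python3 -m pendant '[[0,0,0,0,0,0,1],[0,0,0,0,0,0,1],[0,0,0,0,0,0,1],[0,0,0,0,0,0,1],[0,0,0,0,0,0,1],[0,0,0,0,0,0,1]]'
```

```text
[ 0.559  -0.23   -0.1937] [ 1.533   0.3507 -0.2959  1.1224 -0.4354  0.6088 -0.8473 -2.1261]
time: 5.3
tool_pos: [0.5615, -0.2266, 0.1446]
ee_rot: [3.141, -0.0, -0.187]
wrist_force: [-0.3, -0.1, -0.2]
width: 0.094
finger_force: 0.0
```

```bash
python3 -m pendant '[[0,-0.1,-3,0,0,0,1],[0,0,-3,0,0,0,1],[0,0,-2.2,0,0,0,1],[0,0,-2,0,0,0,1],[0,0,0,0,0,0,1]]'; python3 -m pendant '[[0,0,0,0,0,0,0],[0,0,0,0,0,0,0],[0,0,0,0,0,0,0],[0,0,0,0,0,0,0],[0,0,0,0,0,0,0],[0,0,0,0,0,0,0],[0,0,0,0,0,0,0],[0,0,0,0,0,0,0]]'
```

```text
time: 5.8
tool_pos: [0.559, -0.2263, 0.0387]
ee_rot: [-3.14, 0.007, -0.187]
wrist_force: [-0.9, 0.7, -0.2]
width: 0.0941
finger_force: 0.0
time: 6.6
tool_pos: [0.562, -0.2272, 0.0435]
ee_rot: [-3.141, -0.001, -0.187]
wrist_force: [-0.9, 3.7, 5.5]
width: 0.058
finger_force: 30.0
```

```bash
python3 -m pendant '[[0,0,1,0,0,0,0],[0,0,2,0,0,0,0],[0,0,3,0,0,0,0],[0,0,3,0,0,0,0],[0,0,3,0,0,0,0],[0,0,3,0,0,0,0],[0,0,3,0,0,0,0],[0,0,3,0,0,0,0]]';python3 -m pendant '[[0,0,2,0,0,0,0],[-0.3,1,0,0,0,1,0],[-0.3,2,0,0,0,1,0],[-0.3,3,0,0,0,1,0],[-0.3,3,0,0,0,1,0],[-0.3,3,0,0,0,1,0],[-0.3,3,0,0,0,1,0],[-0.3,3,0,0,0,1,0]]'
```

```text
time: 7.4
tool_pos: [0.5606, -0.228, 0.2523]
ee_rot: [3.141, 0.003, -0.188]
wrist_force: [0.2, -0.5, -3.2]
width: 0.0577
finger_force: 30.0
time: 8.2
tool_pos: [0.5384, -0.0447, 0.2694]
ee_rot: [-3.141, 0.005, -0.062]
wrist_force: [0.2, 0.2, -3.6]
width: 0.0579
finger_force: 30.0
```

```bash
python3 -m pendant '[[0,3.5,0,0,0,1,0],[0,3.5,0,0,0,1,0],[0,3.5,0,0,0,1,0],[0,3.5,0,0,0,1,0],[0,3.5,0,0,0,1,0],[0,3.5,0,0,0,1.3,0],[0,3,0,0,0,0,0],[0,2.5,0,0,0,0,0]]';python3 -m pendant '[[0,1.5,0,0,0,0,0],[0,0.7,0,0,-3,0,0],[0,0,0,0.1,-3,0,0],[0,0,0,0.2,-3,0,0],[0,0,0,0.2,-3,0,0],[0,0,0,0.2,-3,0,0],[0,0,0,0,0,0,0],[0,0,0,0,0,0,0]]'
```

```text
time: 9.0
tool_pos: [0.5378, 0.2201, 0.2693]
ee_rot: [3.141, 0.006, 0.048]
wrist_force: [-0.2, 0.3, -5.0]
width: 0.0576
finger_force: 30.0
time: 9.8
tool_pos: [0.5393, 0.2393, 0.2712]
ee_rot: [3.141, -0.259, 0.045]
wrist_force: [-0.7, -0.2, -3.7]
width: 0.0576
finger_force: 30.0
```

```bash
python3 - <<'E'
from fit import *
from bench import robot
o=robot.get_obs();print(o['tool_pos'],o['ee_rot'])
R=Ro.from_euler('xyz',o['ee_rot']);print((R*Ro.from_euler('x',np.pi)).as_matrix(), o['tool_pos']-.0065*R.as_matrix()[:,2])
t=imaging.snapshot('top')[:,:,::-1];s=imaging.snapshot('side')[:,:,::-1]
a=cv2.resize(t[70:220,150:300],(400,400));b=cv2.resize(s[90:240,260:410],(400,400),interpolation=cv2.INTER_CUBIC)
cv2.imwrite('pics/m3.png',np.hstack([a,b]))
E
```

```text
[0.5393 0.2393 0.2712] [ 3.1411 -0.259   0.0454]
[[ 0.9657 -0.0453 -0.2558]
 [ 0.0439  0.999  -0.0112]
 [ 0.2561 -0.0004  0.9667]] [0.5376 0.2393 0.2775]
```

View pics/m3.png

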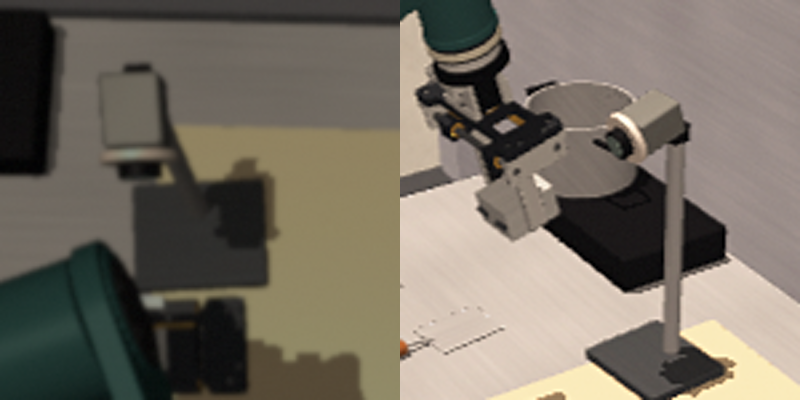

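The closed mould hangs level with the camera in the side view, its tab side towards the lens, 6.5 mm too high. I make the small correction.

```bash
python3 -m pendant '[[0,0.2,-0.6,0,0,0,0],[0,0,0,0,0,0,0],[0,0,0,0,0,0,0],[0,0,0,0,0,0,0],[0,0,0,0,0,0,0]]'; python3 - <<'E'
from fit import *
from bench import robot
o=robot.get_obs();R=Ro.from_euler('xyz',o['ee_rot']);M=(R*Ro.from_euler('x',np.pi))
c=o['tool_pos']-.0065*R.as_matrix()[:,2];print(c,o['qvel'])
E8=[(0,1),(2,3),(4,5),(6,7),(0,2),(1,3),(4,6),(5,7),(0,4),(1,5),(2,6),(3,7)]
box=lambda x,y,z:np.array([(i*x/2,j*y/2,k*z/2) for i in(-1,1) for j in(-1,1) for k in(-1,1)])*1e-3
im=imaging.snapshot('side')[:,:,::-1];ox,oy,k=280,110,5
im=cv2.resize(im[oy:oy+100,ox:ox+120],None,fx=k,fy=k,interpolation=cv2.INTER_CUBIC)
for X in (M.apply(box(60,58,36))+c,pose(.7112,.2507,.318,.0528,.2643)(box(56,46,40))):
    q=((proj('side',X)-[ox,oy]+.5)*k).astype(int)
    for a,b in E8:cv2.line(im,tuple(map(int,q[a])),tuple(map(int,q[b])),(0,0,255),1)
cv2.imwrite('pics/m4.png',im)
E
```

```text
time: 10.4
tool_pos: [0.5406, 0.2414, 0.2666]
ee_rot: [-3.141, -0.262, 0.045]
wrist_force: [1.4, 0.3, -3.4]
width: 0.0578
finger_force: 30.0
[0.5389 0.2413 0.2729] [ 0.0011 -0.003   0.0007  0.0016  0.0009  0.0002]
```

View pics/m4.png

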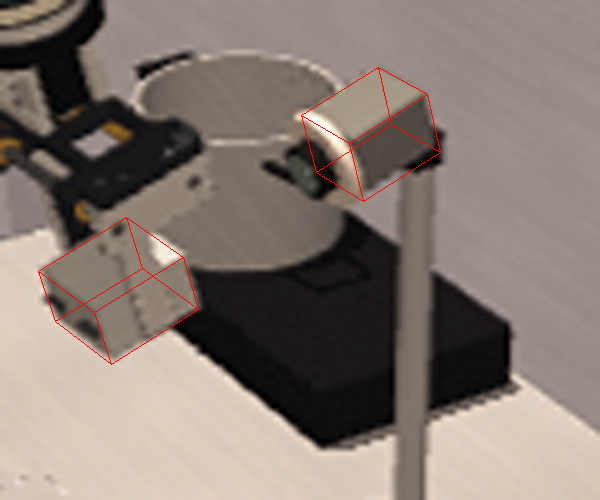

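The overlay shows the mould (centre near (118,290)) and the camera box both matching their models. The mould is shut, steady and on the line of sight, so I hand in.

```bash
python3 -c "
from bench import robot;print(robot.close_job())"
```

```text
the job is handed in; nothing more can be done
None
```

I swung the mould shut on its stand, lifted it out, and handed the job in with the arm holding it steady in front of the lens. By my measurements its centre is about 2 mm from my estimate of the focus point; the hand-in gave no verdict.

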